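Glue bottle from the tilt-out bin

ROBOT

A 6-joint arm with a two-finger parallel gripper is mounted at the origin on the work surface. World frame = base frame: x ahead of the robot, y to its left, z up, the work surface at z = 0. Lengths are in mm, angles in rad, forces in N, time in s.
With the tool pointing down it reaches from about 275 to 825 mm from the base axis. Payload 4.9 kg.
Tool frame: the origin (TCP) lies at the very end of the fingers, on their centre line; the grasp point (between the pads) lies 19 mm behind it; z points along the fingers, y is the line along which they close (so a half turn about z gives the same grasp; the last joint's range is limited). The gripper opens to 85 mm and grips with 20 to 120 N. Pads are 22 mm wide; open, the fingers measure 114 mm over their backs; the gripper's body (76 mm by 85 mm) begins 54 mm behind the grasp point. The pads swing forward as they close: fully open they stand 13 mm farther back than shut.
Start: joints at [-0.134, 0.326, -0.193, 1.052, 0, 1.437], TCP at [550.017, 0.009, 231.281] pointing down, gripper open.
Joint ranges: [-2.65, 2.65], [-0.97, 1.79], [-1.3, 1.35], [-1.93, 2.1], [-1.47, 1.37], [-3.14, 3.14]. Speed limits (rad/s): [2.57, 2.57, 3.14, 3.14, 3.14, 3.14].

INTERFACE

Orientations are given as [roll, pitch, yaw] about the fixed x, y, z axes, in that order (R = Rz(yaw) Ry(pitch) Rx(roll)).
In Python, from bench import bot, solve_ik, imaging gives the robot as it stands. Calls block until the motion is done:
- bot.move_ptp(position, orientation): joint-space move of the TCP to a pose.
- bot.movel(position, rot=None, max_speed=150, threshold=None): straight line of the TCP; rot=None keeps the orientation; max_speed is the mean speed in mm/s. With threshold (N) it stops when the force on the tool has changed by that much, and returns True; else False.
- bot.move_j(angles): joint-space move.
- bot.grip(opening, effort=None): opening from 0.0 (shut) to 1.0 (fully open); effort is the grip in N (None keeps the last); returns when the fingers have stopped.
- bot.dwell(seconds).
- solve_ik(position, orientation): joint angles nearest the present ones, or None.
- bot.get_state(): the state.
- imaging.capture(name): name is "scene" or "side" or "wrist"; returns the picture (420x560x3 uint8, blue, green, red); there is no depth.
- imaging.camera_model(name): a dict with "K" (3x3 intrinsics, pixels), "position" and "rotation" of the camera in the world. Camera axes: x right, y up, looking along -z (the intrinsics and any distortion apply to the point x, -y, -z); pixel columns grow to the right and rows downward; lengths in mm; the calibration is good to about 2 mm. The wrist camera is an equidistant fisheye: a pixel r from the principal point sees the ray r / f radians off the axis. A picture is of the moment at which its call begins: read the wrist's pose just before it. camera_model takes no time and is no camera call; for the wrist camera it gives the pose at the moment of the call.
A pose or a line that the arm cannot do raises bot.IKError and nothing moves.
- bot.sign_off(): hands the job in; it is judged then, once.
The state is a dict: "t": time; "qpos": joint angles; "joint_velocities": joint speeds; "effort": joint torques, N m; "tcp_pos": TCP position; "orientation": TCP orientation; "contact_force": force on the tool from outside, world axes, zero at the start; "wrist_torque": the same for the moment, N m; "opening": opening from 0.0 (shut) to 1.0 (fully open); "gripper_force": force on a finger pad.
Only numpy, scipy, OpenCV 4.12 (cv2) and the standard library are available. Lean on these libraries where they do the work, as an engineer would, in place of code of your own. Each camera call takes 0.05 s, during which the arm holds its last target. There are 200 camera calls.

TASK

The glue bottle is in the tilt-out bin with the dark wooden front and red handle. Tip that bin all the way forward on its bottom pivot, take the bottle out and stand it upright in the middle of the blue mat, then let go. Leave the other bin as it is and do not push the other things about.

Things in the scene. Friction and masses are not known exactly. Their poses are not given: they have to be found in the camera images.
- dark_unit: fixed plywood housing of the dark-fronted bin. Origin on the desk right below the hinge line, mid-width; own x points back, away from the open front (front faces -x), y along the width, z up. Housing 170 wide, x 0 to 120 mm; clear roof at z 135-139; lintel over the front: x 0 to 9, z 128 to 142
- dark_unit_bin (a joint): tilt of the dark-fronted bin, rad: 0 shut, 0.65 (37 deg) fully forward at its stop. Its top comes towards the unit's -x and down, about the level hinge line at own x 0, z 16 mm. Stiff hinge (0.16 N m friction): it stays where it is left; a few N on the handle move it
- dark_unit_hinge (a point): hinge line of the dark-fronted bin, mid-width, 16 mm above the desk; turns with the bin. The bin in this frame (mm): front panel x -9 to 0, 168 wide, z 0 to 98; floor top at z 6, reaching back to x 95; inside 140 wide; side walls up to z 60, back wall to z 50
- dark_unit_handle (a point): middle of the dark-fronted bin's red bar handle: round bar 10 mm thick, 80 mm long along the unit's y, centre line 42 mm in front of the panel (37 mm free behind it). At (-51, 0, 92) mm in the hinge point's frame: shut, 108 mm above the desk; it turns with the bin
- bottle_mid (a point): white and blue glue bottle, orange nozzle, 98 mm high; square body 36 x 36 x 70 mm, 60 to 130 g. Point on its axis 49 mm above the base; z up to the nozzle. It starts standing on the dark-fronted bin's floor, 3 to 7 mm behind the panel, up to 15 mm off mid-width; as the bin tips it comes to lean flat on the panel and tips with it
- mat: square blue mat, 110 x 110 x 4 mm, fixed flat on the desk, a white ring 72 mm across at its middle; origin at its centre on the desk
- mat_top (a point): centre of the mat's upper face, 4 mm above the desk
- light_unit: the other unit, same sizes, light plywood front and steel handle; to be left alone. Origin and axes as for dark_unit
- light_unit_handle (a point): middle of the other bin's handle (same place on its unit)
- light_unit_bin (a joint): tilt of the other bin, rad; it starts a little ajar or shut (0 to 0.1)
- pyramid: stepped plywood pyramid, 90 x 90 x 25 mm, bystander; origin at the centre of its underside
- frame: thin square plywood frame lying flat, 90 x 90 x 5 mm, bystander; origin at its centre underneath
- puzzle_cube: plywood puzzle cube with nested squares, 80 mm, bystander; origin at the centre of its underside
- screwdriver: red-handled screwdriver lying on the desk, about 200 mm long, under 35 mm high, bystander
- drink_can: red drink can, 66 mm across, 115 mm high, bystander; origin at the centre of its underside
- marker: black marker pen lying flat, 120 mm long, 12 mm thick, bystander
- bottle: the glue bottle, as point bottle_mid; origin at the centre of its base
There are look-alikes about, which are no part of the job. Of the things like the mat, leave any that is turquoise; of the rest the smaller one is meant.

How it is judged (in metres and radians):
On the way:
1. the dark-fronted bin is tipped fully forward (value of joint dark_unit_bin above 0.55 rad), for 0.2 s.
At the end, for the whole second after the job is handed in: the bottle stands upright (within 6 deg) and at rest on the mat, its axis within 25 mm of the mat's centre, and has been let go; the bin may stay open (horizontal distance between bottle_mid and mat_top below 0.025 m and angle between bottle_mid's own z axis and vertical below 0.1 rad and z of bottle_mid in the frame of mat_top between 0.044 and 0.053 m and linear speed of bottle below 0.02 m/s and contact force between bottle and the fingers below 0.05 N); the robot touches nothing.
It fails at once if the other bin is opened (moved more than 25 mm at the handle) (distance of light_unit_handle from where it was at the start of the episode above 0.025 m).
It fails at once if one of the other things on the desk is pushed more than 40 mm (distance of any of pyramid, frame, puzzle_cube, screwdriver, drink_can, marker from where it was at the start of the episode above 0.04 m).
It also fails if it takes over 61 s, if anything falls off the work surface, if the arm or the gripper's body presses on something with over 40 N, if the wrist force passes 120 N, or if a joint passes its speed limit or range.

## Working session

There is one attempt and no reset: what is moved stays moved. The work goes in short steps, each a Python script; the robot and the scene stay as the last script left them, time stands still between calls to the robot, and variables do not carry over. Pictures are saved under pics/ and viewed, at most 10 in all, crops included, and the job is handed in when it is done.

```bash
ls; mkdir -p pics; python3 - <<'E'
from bench import bot, imaging
import cv2, numpy as np
for n in ("scene","side"):
    im=imaging.capture(n); cv2.imwrite(f"pics/{n}0.png",im)
    m=imaging.camera_model(n); print(n,{k:np.round(v,3).tolist() if not isinstance(v,str) else v for k,v in m.items()})
E
```

```text
pics
scene {'K': [[388.41, 0.0, 277.408], [0.0, 388.41, 205.148], [0.0, 0.0, 1.0]], 'position': [528.916, 841.767, 841.524], 'rotation': [0.866, 0.007, 3.063]}
side {'K': [[428.726, 0.0, 275.521], [0.0, 428.726, 207.895], [0.0, 0.0, 1.0]], 'position': [-241.789, -657.211, 620.486], 'rotation': [1.052, 0.025, -0.839]}
```

View pics/scene0.png

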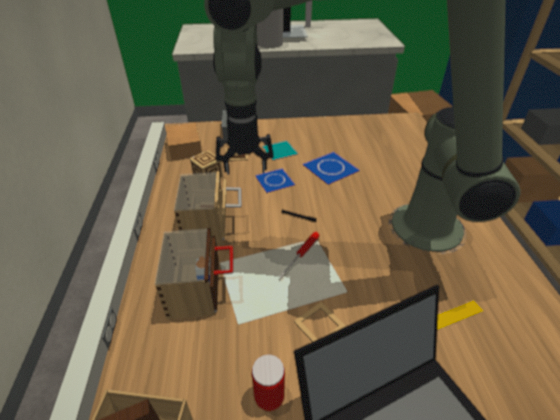

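View pics/side0.png

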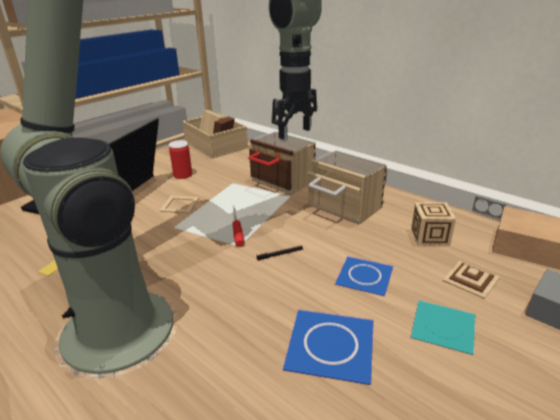

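The scene view shows the dark unit at about (190,270) with its red handle at (225,260). The light unit, which I leave alone, is at (200,205) with its steel handle at (233,197).

Mat candidates:
- **Small blue:** scene (275,180), side (365,275). This is the one meant.
- **Large blue:** scene (331,167), side (330,345).
- **Turquoise:** scene (282,150), side (444,326).

Other red things are the screwdriver (310,242) and the can (268,383).

```bash
cat > h.py <<'E'
import numpy as np, cv2
from scipy.spatial.transform import Rotation as R
from bench import bot, solve_ik, imaging
def rays(name,px,m=None):
    m=m or imaging.camera_model(name); K=np.array(m["K"]); px=np.atleast_2d(px).astype(float)
    a=(px-[K[0,2],K[1,2]])/[K[0,0],K[1,1]]
    if name=="wrist":
        r=np.linalg.norm(a,axis=1,keepdims=True); d=np.c_[a/np.maximum(r,1e-9)*np.sin(r),np.cos(r)]
    else: d=np.c_[a,np.ones(len(a))]
    d=d*[1,-1,-1]; d/=np.linalg.norm(d,axis=1,keepdims=True)
    rot=np.array(m["rotation"]); M=rot if rot.shape==(3,3) else R.from_euler("xyz",rot).as_matrix()
    return np.array(m["position"]),d@M.T
def on_plane(name,px,z,m=None):
    o,d=rays(name,px,m); return o+d*((z-o[2])/d[:,2:])
def project(name,P,m=None):
    m=m or imaging.camera_model(name); K=np.array(m["K"]); rot=np.array(m["rotation"])
    M=rot if rot.shape==(3,3) else R.from_euler("xyz",rot).as_matrix()
    c=(np.atleast_2d(P)-m["position"])@M*[1,-1,-1]
    if name=="wrist":
        s=np.linalg.norm(c[:,:2],axis=1,keepdims=True); a=c[:,:2]/np.maximum(s,1e-9)*np.arctan2(s,c[:,2:])
    else: a=c[:,:2]/c[:,2:]
    return a*[K[0,0],K[1,1]]+[K[0,2],K[1,2]]
def tri(o1,d1,o2,d2):
    A=np.c_[d1,-d2]; s=np.linalg.lstsq(A,o2-o1,rcond=None)[0]
    p,q=o1+s[0]*d1,o2+s[1]*d2; return (p+q)/2,np.linalg.norm(p-q)
def hsv(im,lo,hi): return cv2.inRange(cv2.cvtColor(im,cv2.COLOR_BGR2HSV),lo,hi)
def red(im,s=150,v=90): return hsv(im,(0,s,v),(6,255,255))|hsv(im,(174,s,v),(180,255,255))
def blobs(mask,amin=20):
    cs,_=cv2.findContours(mask,cv2.RETR_EXTERNAL,cv2.CHAIN_APPROX_NONE)
    return sorted([c for c in cs if cv2.contourArea(c)>=amin],key=cv2.contourArea,reverse=True)
E
python3 - <<'E'
from h import *
np.set_printoptions(precision=1,suppress=True)
for n,box in (("scene",(200,230,250,290)),("side",(240,140,290,180))):
    im=cv2.imread(f"pics/{n}0.png")
    for c in blobs(hsv(im,(105,140,60),(125,255,255)),100):
        q=cv2.boxPoints(cv2.minAreaRect(c)); P=on_plane(n,cv2.approxPolyDP(c,6,True)[:,0],4)
        print(n,"blue",c.mean((0,1)),"poly",P[:,:2].tolist())
    x0,y0,x1,y1=box; m=red(im); 
    for c in blobs(m,8):
        p=c[:,0]; print(n,"red",p.min(0),p.max(0),cv2.contourArea(c))
    s=im[y0-30:y1+40,x0-60:x1+30]; cv2.imwrite(f"pics/{n}_crop.png",cv2.resize(s,None,fx=4,fy=4,interpolation=cv2.INTER_CUBIC))
a=[cv2.imread(f"pics/{n}_crop.png") for n in("scene","side")]
h=max(i.shape[0] for i in a); o=np.hstack([cv2.copyMakeBorder(i,0,h-i.shape[0],0,0,cv2.BORDER_CONSTANT) for i in a])
print(o.shape); cv2.imwrite("pics/crop.png",cv2.resize(o,(800,int(o.shape[0]*800/o.shape[1]))))
E
```

```text
scene blue [330.8 167.5] poly [[334.6514366568117, -370.8800132068433], [271.4461021052042, -251.45872143085933], [147.7108054143801, -314.6815361480709], [214.68894339116048, -436.83149799542673]]
scene blue [551.4 220.6] poly [[-398.7142109976261, -80.94711168200695], [-393.3273316278505, 39.62826861643998], [-322.04901824067963, 106.44300114678788], [-359.68199401231004, 105.5739194255292], [-477.7397025676461, -74.0119800710645]]
scene blue [274.3 180.1] poly [[396.55368406663183, -256.6275664017347], [425.0550476627229, -339.4850136024646], [519.271849244792, -309.9418342293303], [488.0221826062331, -218.5670631356901]]
scene red [297 232] [318 255] 152.0
scene red [213 246] [232 274] 145.0
scene red [253 376] [283 400] 112.5
side blue [331.1 347.5] poly [[266.29163257589965, -244.37076326467627], [137.88617607278758, -315.2870655624149], [209.40603499803086, -442.24555630736825], [336.3246812084466, -369.8352762366784]]
side blue [123.  62.] poly [[1952.1655357455952, 2447.260494308765], [2012.606397243449, 2700.8233810965144], [2651.4860390096014, 3680.888186994421], [1826.709007974152, 3821.5721046472077], [780.2294098254644, 1778.155424257117], [1450.4164743246329, 1770.2511048200054]]
side blue [364.6 275.8] poly [[479.74652001152117, -218.12922355749498], [387.0322896265974, -251.11788617094123], [425.64991309486913, -347.829554977687], [515.5029404068348, -314.98140583834186]]
side red [169 146] [191 178] 506.0
side red [233 221] [243 245] 164.0
side red [249 152] [279 165] 142.5
(520, 1120, 3)
```

View pics/crop.png

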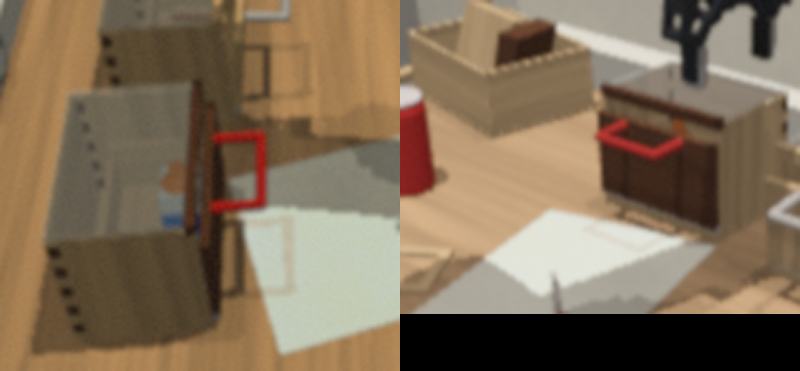

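The crop shows the shut dark bin with the red bar handle: outer bar corners at scene (232,247) and (232,272), side (251,158) and (269,164). The white and blue bottle with its orange cap is visible through the clear roof. I'll compute the handle and unit pose next.

```bash
python3 - <<'E'
from h import *
np.set_printoptions(precision=1,suppress=True)
S=[(231,247.8),(231,271.5)]; D=[(269,163.2),(251,157.5)]
a=on_plane("scene",S,108);b=on_plane("side",D,108);print(a,b,np.linalg.norm(a[0]-a[1]),np.linalg.norm(b[0]-b[1]))
o1,d1=rays("scene",S);o2,d2=rays("side",D)
for i in range(2):print(tri(o1,d1[i],o2,d2[i]))
for j in (0,1): print(tri(o1,d1[j],o2,d2[1-j]))
# front lintel front-top edge corners z142 : crop -> pixel
sc=lambda p:(140+p[0]/2.857,200+p[1]/2.857); sd=lambda p:(180+(p[0]-400)/2.857,110+p[1]/2.857)
print("lintel scene",on_plane("scene",[sc((196,82)),sc((190,233))],142),"side",on_plane("side",[sd((723,120)),sd((600,85))],142))
E
```

```text
[[599.6 141.2 108. ]
 [598.6 220.2 108. ]] [[602.7 144.2 108. ]
 [599.9 216.2 108. ]] 79.06354272723196 72.04195638124449
(array([599.8, 142. , 109.3]), np.float64(0.9470179465330245))
(array([599.9, 217.9, 106.7]), np.float64(2.842107615046925))
(array([584.1, 179.9, 133.1]), np.float64(32.600487567846))
(array([616.5, 180.5,  81.5]), np.float64(39.291653507864126))
lintel scene [[655.2 100.5 142. ]
 [650.3 273.7 142. ]] side [[649.5  90.7 142. ]
 [642.6 260.4 142. ]]
```

```bash
cat >> h.py <<'E'
YAW=0.03; U=np.array([600+51*np.cos(YAW),180+51*np.sin(YAW),0.])
def bin2w(p,th):  # hinge-frame mm -> world
    return U+[0,0,16]+R.from_euler("z",YAW).apply(R.from_euler("y",-th).apply(p))
def tool(th,yaw): # pointing along the bin's own down axis at tilt th
    return (R.from_euler("z",YAW)*R.from_euler("y",-th)*R.from_euler("z",yaw)*R.from_euler("x",np.pi))
def pose(p,th,yaw,tth=None): # grasp point at bin point p
    T=tool(th if tth is None else tth,yaw); return bin2w(p,th)+T.apply([0,0,19]),T.as_euler("xyz")
E
python3 - <<'E'
from h import *
np.set_printoptions(precision=2,suppress=True)
H=np.array([-51,0,92])
for yaw in (np.pi/2,-np.pi/2):
    print([solve_ik(*[x.tolist() for x in pose(H,t,yaw)]) for t in (0,.3,.65)])
for yaw in (0,np.pi): print([solve_ik(*[x.tolist() for x in pose([18,0,z],.65,yaw)]) for z in (62,180)])
p,o=pose(H+[0,0,100],0,-np.pi/2)
q=[solve_ik(p.tolist(),pose(H,0,y)[1].tolist()) for y in (np.pi/2,-np.pi/2)]; print(q)
k=min((x for x in q if x is not None),key=lambda x:abs(x[5])); y=np.pi/2 if k is q[0] else -np.pi/2
print("yaw",y)
bot.move_ptp(p.tolist(),pose(H,0,y)[1].tolist()); bot.grip(0.4,30)
m=imaging.camera_model("wrist"); im=imaging.capture("wrist"); cv2.imwrite("pics/w1.png",im)
print(bot.get_state()["t"],m, "handle pred",project("wrist",[bin2w(H+[0,s,0],0) for s in(-40,0,40)],m))
for c in blobs(red(im),20): print(c[:,0].min(0),c[:,0].max(0),cv2.contourArea(c))
E
```

```text
[array([ 0.17,  0.58, -0.17,  0.82,  0.  ,  1.71]), array([ 0.2 ,  0.42, -0.58,  0.27, -0.05,  1.74]), array([ 0.25,  0.45, -0.99, -0.51, -0.13,  1.75])]
[array([ 0.17,  0.58, -0.17,  0.82,  0.  , -1.43]), array([ 0.2 ,  0.42, -0.58,  0.27, -0.05, -1.4 ]), array([ 0.25,  0.45, -0.99, -0.51, -0.13, -1.39])]
[array([ 0.22,  0.47, -0.82, -0.36, -0.11, -2.99]), array([ 0.25,  0.18, -0.89, -0.14, -0.13, -2.97])]
[array([ 0.22,  0.47, -0.82, -0.36, -0.11,  0.15]), array([ 0.25,  0.18, -0.89, -0.14, -0.13,  0.18])]
[array([ 0.17,  0.5 , -0.04,  1.03,  0.  ,  1.71]), array([ 0.17,  0.5 , -0.04,  1.03,  0.  , -1.43])]
yaw -1.5707963267948966
3.125 {'K': array([[325.19,   0.  , 283.66],
       [  0.  , 325.19, 210.31],
       [  0.  ,   0.  ,   1.  ]]), 'position': array([602.23, 102.55, 331.12]), 'rotation': array([-0.31,  0.  , -3.11])} handle pred [[283.6  164.74]
 [283.62 219.31]
 [283.64 268.22]]
[227 159] [295 275] 1981.0
[456  53] [515 124] 1501.0
```

View pics/w1.png

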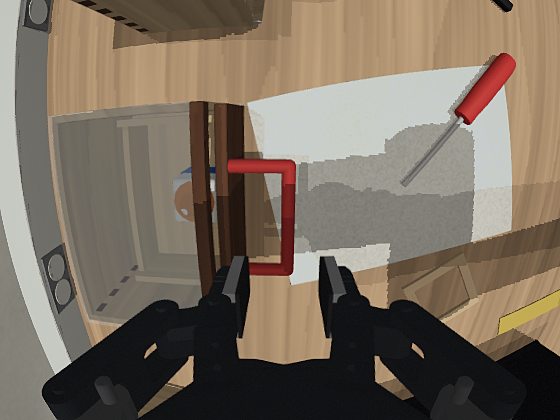

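The wrist view shows the bar running from (290,165) to (288,270), about 5 px from the prediction. The bottle's orange cap is at about (193,203) under the roof. I'll correct for the offset, then grip the bar and tip the bin.

```bash
python3 - <<'E'
from h import *
np.set_printoptions(precision=2,suppress=True)
H=np.array([-51,0,92]); m=imaging.camera_model("wrist"); im=cv2.imread("pics/w1.png")
k=red(im,120,50); k[:,:275]=0; k[:,300:]=0
pts=[(np.nonzero(k[r])[0].mean(),r) for r in (180,200,220,240,258)]
P=on_plane("wrist",pts,108,m); print(pts,P)
s,c=np.polyfit(P[:,1],P[:,0],1); E=on_plane("wrist",[(290,160),(288,274.5)],108,m); print("ends",E)
yaw=-np.arctan(s); yc=E[:,1].mean(); hc=np.array([s*yc+c,yc]); print("yaw",yaw,"handle",hc)
YAW=float(np.clip(yaw,-.05,.08)); U=hc+51*np.array([np.cos(YAW),np.sin(YAW)])
t=open("h.py").read().split("\n")
t=[f"YAW={YAW:.4f}; U=np.array([{U[0]:.1f},{U[1]:.1f},0.])" if l.startswith("YAW=") else l for l in t]
open("h.py","w").write("\n".join(t))
import importlib,h; importlib.reload(h)
y=-np.pi/2
p,o=h.pose(H,0,y); print(p)
if abs(p[0]-596)<8 and abs(p[1]-180)<8:
    bot.movel((p+[0,0,60]).tolist(),o.tolist()); print(bot.movel(p.tolist(),o.tolist(),100,threshold=15))
    bot.grip(0.0,40); s=bot.get_state(); print(s["t"],s["opening"],s["gripper_force"],s["contact_force"],s["tcp_pos"])
E
```

```text
[(np.float64(288.5), 180), (np.float64(288.0), 200), (np.float64(288.0), 220), (np.float64(287.5), 240), (np.float64(286.5), 258)] [[597.44 150.77 108.  ]
 [597.31 165.36 108.  ]
 [596.8  180.44 108.  ]
 [596.63 196.2  108.  ]
 [596.88 211.11 108.  ]]
ends [[596.88 136.55 108.  ]
 [595.24 225.45 108.  ]]
yaw 0.011881993618872735 handle [597.01 181.  ]
[597.   180.99  89.  ]
False
4.6417 0.10037285053712526 39.14941906929016 [-2.39 -0.36  5.65] [597.14 181.12  89.93]
```

```bash
python3 - <<'E'
from h import *
np.set_printoptions(precision=2,suppress=True)
H=np.array([-51,0,92]); y=-np.pi/2
for th in (.1,.2,.3,.4,.5,.58,.64):
    p,o=pose(H,th,y); bot.movel(p.tolist(),o.tolist(),60)
    s=bot.get_state(); print(th,round(s["t"],2),s["contact_force"],s["opening"])
    if np.linalg.norm(s["contact_force"])>45: break
bot.dwell(.3); bot.grip(0.4)
# back off along the tool, then up & back to look
T=tool(th,y); q=pose(H+[0,0,75],th,y); bot.movel(q[0].tolist(),q[1].tolist())
s=bot.get_state(); print(s["t"],s["contact_force"],s["tcp_pos"])
m=imaging.camera_model("wrist"); im=imaging.capture("wrist"); cv2.imwrite("pics/w2.png",im); print(m["position"],m["rotation"])
print(project("wrist",[bin2w(v,.65) for v in([-51,-40,92],[-51,40,92],[18,0,104],[0,-84,98],[0,84,98])],m))
a=imaging.capture("scene"); cv2.imwrite("pics/s2.png",a)
c=cv2.resize(a[200:320,130:270],(560,480)); im2=cv2.resize(im,(560,420))
cv2.imwrite("pics/v2.png",cv2.resize(np.hstack([cv2.copyMakeBorder(im,0,60,0,0,cv2.BORDER_CONSTANT),c]),(800,343)))
E
```

```text
0.1 4.94 [-3.95  0.33  4.11] 0.09884273381133028
0.2 5.24 [-7.22 -0.34  8.41] 0.09547332087782505
0.3 5.54 [-11.14  -0.21   9.5 ] 0.097023101746935
0.4 5.85 [-11.99  -1.37   9.79] 0.10347447942430668
0.5 6.17 [-13.52   0.23   6.47] 0.1000336131399204
0.58 6.47 [-13.62  -0.5    5.32] 0.09841851264112877
0.64 6.75 [-23.33  -2.84  24.07] 0.10005234109955917
8.0667 [-0.02  0.32 -0.79] [519.3  180.24 104.57]
[434.88 101.69 218.34] [-0.31  0.64 -3.13]
[[285.82 171.16]
 [285.72 284.23]
 [178.42 237.99]
 [199.89 101.99]
 [218.78 336.24]]
```

View pics/v2.png

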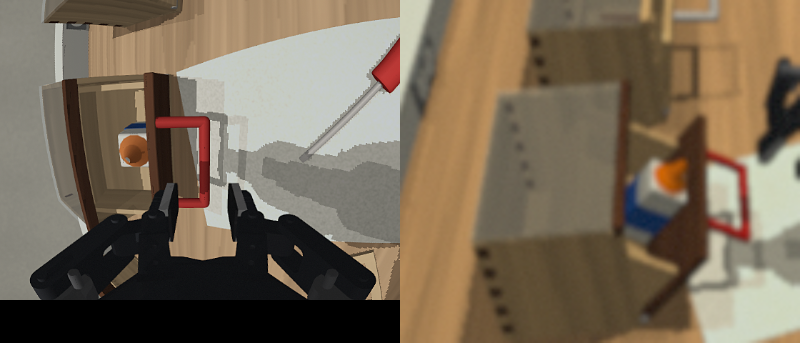

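The bin is fully forward and the handle matches its predicted position at about (286,171–284). The bottle leans on the panel with its orange nozzle at wrist (186,207).

```bash
python3 - <<'E'
from h import *
np.set_printoptions(precision=2,suppress=True)
m=imaging.camera_model("wrist"); im=cv2.imread("pics/w2.png"); TH=.65
k=hsv(im,(5,140,80),(18,255,255)); k[:, :150]=0;k[:,225:]=0;k[:150]=0;k[260:]=0
c=blobs(k)[0]; M=cv2.moments(c); ct=(M["m10"]/M["m00"],M["m01"]/M["m00"]); print(c[:,0].min(0),c[:,0].max(0),ct)
b=cv2.boundingRect(c)
o,d=rays("wrist",[ct],m); B=R.from_euler("z",YAW)*R.from_euler("y",-TH)
ob=B.inv().apply(o-U-[0,0,16]); db=B.inv().apply(d[0])
for z in (80,90,100): print(z,ob+db*(z-ob[2])/db[2])
w=hsv(im,(0,0,150),(180,60,255)); w[:,:160]=0;w[:,208:]=0;w[:160]=0;w[250:]=0
c=blobs(w)[0]; pts=np.vstack([c[:,0],]); print("white",pts.min(0),pts.max(0))
o2,d2=rays("wrist",[(x,y) for x,y in (pts.min(0),pts.max(0))],m); D=B.inv().apply(d2); print("at z'=76",ob+D*((76-ob[2])/D[:,2:]))
E
```

```text
[167 190] [210 233] (188.05159313725488, 210.8537990196078)
80 [ 15.95 -11.08  80.  ]
90 [ 12.89 -14.25  90.  ]
100 [  9.82 -17.41 100.  ]
white [165 187] [205 207]
at z'=76 [[ 32.96 -27.52  76.  ]
 [  4.45 -12.6   76.  ]]
```

```bash
python3 - <<'E'
from h import *
np.set_printoptions(precision=2,suppress=True)
TH=.65;y=np.pi
L=lambda z:[v.tolist() for v in pose([18,-11,z],TH,y)]
print([solve_ik(*L(z)) for z in (200,59)])
bot.move_ptp(*L(200)); bot.grip(0.75,30)
print(bot.movel(*L(110),150)); print(bot.movel(*L(59),60,threshold=12))
s=bot.get_state(); print(s["t"],s["tcp_pos"],L(59)[0],s["contact_force"])
bot.grip(0.0,35); s=bot.get_state(); print(s["t"],s["opening"],s["gripper_force"],s["contact_force"])
im=imaging.capture("wrist"); cv2.imwrite("pics/w3.png",im)
E
```

```text
[array([ 0.24,  0.12, -0.91, -0.1 , -0.14,  0.19]), array([ 0.2 ,  0.47, -0.83, -0.37, -0.11,  0.15])]
False
False
11.6833 [638.16 170.49  58.79] [638.2536484548496, 170.4832340406269, 58.73670724521095] [ 0.04  0.66 -0.13]
12.0417 0.4150127921051916 35.93348801136017 [-2.4  -0.1   5.45]
```

View pics/w3.png

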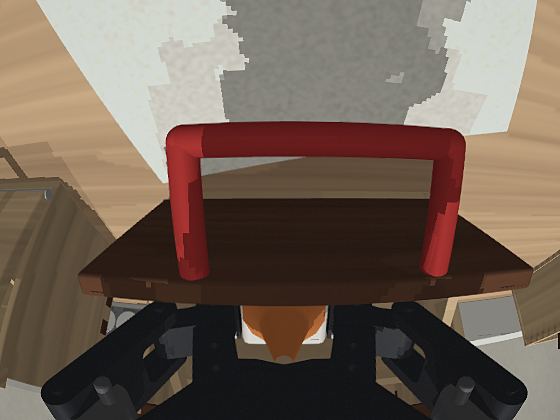

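The fingers hold the bottle body, with the nozzle at (285,340) between them, and the opening of 0.415 agrees with a 36 mm body. Next I'll lift it out along the bin's axis and carry it above the mat.

```bash
python3 - <<'E'
from h import *
np.set_printoptions(precision=2,suppress=True)
TH=.65;y=np.pi; mat=np.array([455,-282.])
L=lambda z:[v.tolist() for v in pose([18,-11,z],TH,y)]
bot.movel(*L(75),50); print(bot.get_state()["contact_force"]); bot.movel(*L(210),150)
v=lambda yw:[np.pi,0.,yw]
a=np.pi+YAW
bot.move_ptp([480,150,290],v(a))
yw=a+np.arctan2(-282,455)-np.arctan2(150,480); yw=(yw+np.pi)%(2*np.pi)-np.pi
print(solve_ik([*mat,180],v(yw)))
bot.move_ptp([*mat,200],v(yw))
s=bot.get_state(); print(s["t"],s["tcp_pos"],s["opening"],s["gripper_force"])
m=imaging.camera_model("wrist")
im=imaging.capture("wrist"); cv2.imwrite("pics/w4.png",im)
b=imaging.capture("side"); cv2.imwrite("pics/s4.png",b)
print("mat pred",project("wrist",[[*mat,4]],m))
for c in blobs(hsv(im,(105,120,40),(128,255,255)),100): print(c[:,0].min(0),c[:,0].max(0),on_plane("wrist",cv2.approxPolyDP(c,8,True)[:,0],4,m)[:,:2].tolist())
cv2.imwrite("pics/v4.png",cv2.resize(np.hstack([im,b]),(800,300)))
E
```

```text
[ 0.81 -0.18  0.83]
[-0.69  0.34 -0.31  0.92  0.    0.15]
16.3667 [ 455.49 -281.18  200.23] 0.4199893876523457 35.3985857963562
mat pred [[282.84 183.87]]
[52 37] [178 177] [[137.66823176287915, -313.05958802516244], [210.24791557186416, -443.11837311442525], [341.91869470385217, -369.7062612225146], [269.39072753459857, -239.29108958568546]]
[220 117] [349 252] [[386.39908837035716, -247.85248190920763], [422.46578305927943, -349.86782999085045], [457.2299716276155, -337.6292097024934], [507.80660056772393, -288.05599616108645], [458.65684915893934, -341.09348195776727], [474.51996848926444, -371.23561169358646], [540.6325857506516, -309.2115666113558], [515.1685880117544, -290.9594508615727], [487.73983239594054, -213.23875454096856]]
```

View pics/v4.png

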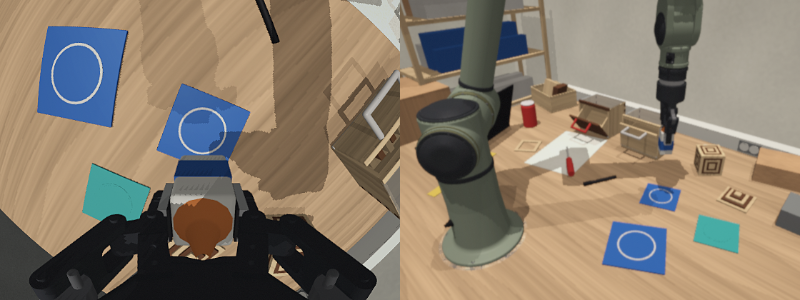

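The wrist view shows the bottle held upright with the mat ring behind it. The mat corners put its centre at (455,-281.5), which agrees with my estimate, so I'll lower it now.

```bash
python3 - <<'E'
from h import *
np.set_printoptions(precision=2,suppress=True)
mat=[455.,-281.7]
bot.movel([*mat,52]); bot.dwell(.2)
print(bot.movel([*mat,30],None,15,threshold=4)); s=bot.get_state(); print(s["t"],s["tcp_pos"],s["contact_force"])
bot.grip(0.6); bot.dwell(.2); z=s["tcp_pos"][2]; s=bot.get_state(); print(s["opening"],s["contact_force"],s["gripper_force"])
bot.movel([*mat,z+110],None,100); bot.dwell(.3)
b=imaging.capture("side"); im=imaging.capture("wrist"); print(bot.get_state()["t"])
print("side pred base/top",project("side",[[*mat,4],[*mat,102]]))
cv2.imwrite("pics/v5.png",np.hstack([cv2.resize(im,(420,315)),cv2.resize(b[180:340,270:460],(374,315))]))
E
```

```text
True
18.7167 [ 454.99 -281.58   38.53] [-0.28 -0.35  5.03]
0.6023512438361829 [-0.02  0.14 -0.6 ] 0.0
20.875
side pred base/top [[364.5  273.78]
 [368.03 237.73]]
```

View pics/v5.png

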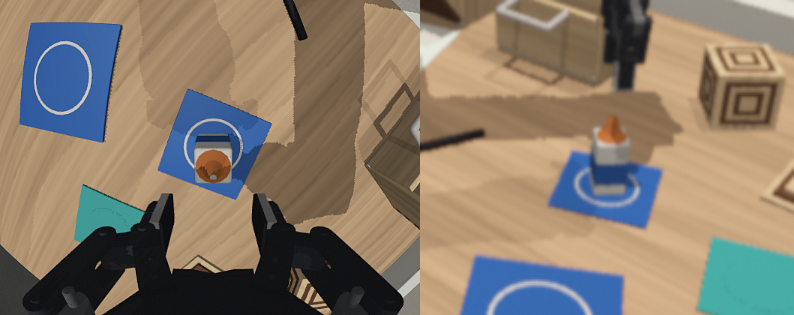

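The bottle stands upright inside the ring: base at about (366,275) against a predicted (364.5,274), tip at about (368,239). The gripper is clear of it.

```bash
python3 -c "
from bench import bot
print(bot.sign_off())"
```

```text
the job is handed in; nothing more can be done
None
```

The dark-fronted bin is tipped fully forward, the glue bottle stands upright and released in the middle of the small blue mat, and I handed the job in after about 21 s; sign-off gave no verdict.

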